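Set a cardboard core against the length stop of the core saw jig

ROBOT

A 6-joint arm with a two-finger parallel gripper is mounted at the origin on the work surface. World frame = base frame: x ahead of the robot, y to its left, z up, the work surface at z = 0. Lengths are in m, angles in rad, forces in N, time in s.
With the tool pointing down it reaches from about 0.375 to 0.9 m from the base axis. Payload 3.1 kg.
Tool frame: the origin (TCP) lies at the very end of the fingers, on their centre line; the grasp point (between the pads) lies 19 mm behind it; z points along the fingers, y is the direction in which the jaws open and shut (so a half turn about z gives the same grasp; the last joint's range is limited). The gripper opens to 85 mm and grips with 20 to 120 N. Pads are 22 mm wide; open, the fingers measure 114 mm over their backs; the gripper's body (76 mm by 85 mm) begins 54 mm behind the grasp point. The pads swing forward as they close: fully open they stand 13 mm farther back than shut.
Start: joints at [1.163, 0.527, 1.433, -0, 1.181, -0.178], TCP at [0.142, 0.609, 0.231] pointing down, gripper open.
Joint ranges: [-3.08, 3.08], [-0.75, 2.2], [0.22, 2.44], [-1.43, 4.57], [0, 2.65], [-2.85, 2.85]. Speed limits (rad/s): [2.79, 2.79, 3.14, 3.14, 3.14, 3.14].

INTERFACE

Orientations are given as a unit quaternion [x, y, z, w].
In Python, from station import * gives the robot as it stands.
- The arm moves only by the tool jog_arm, never from a script. Its argument "motion" is a list of rows, each a list of 5 numbers: the shift along the world's x, y, z in cm, then the turn about the world's z in degrees, then the closure in counts, from 0 (fully open) to 255 (shut). In form: [[tx, ty, tz, yaw, jaw], ...]. A call has 1 to 10 rows; each row shifts and turns the pose as measured when the row begins; what a row does not reach is not made up. A row lasts 1/12 s, in which the tool goes at most 41.7 mm and 7.16 degrees, less where a joint would pass 70% of its speed; a pose out of reach is approached as far as the arm can. A call with a gripper value outside its range is refused whole. The fingers move at their own pace and stop on an object; "squeeze" is the grip in N (left out, the last holds). Time passes only in rows, so rows that do not move let the fingers close. It gives the time, the measured TCP pose, the force and the opening at its end, in the units of the state.
- sense(): the state, without advancing time (a new reading comes with each control period).
- snapshot(name): name is "side" or "top"; returns a dict with "img" (420x560x3 uint8, red, green, blue), "depth" (420x560 float32, m along the optical axis (not along the pixel's ray), 0 where there is no reading), "intrinsics" (3x3 intrinsics, pixels), "eye" and "attitude" of the camera in the world. Camera axes: x right, y down, z forward; pixel columns grow to the right and rows downward; lengths in m; the calibration is good to about 2 mm. A picture is of the moment at which its call begins.
- sign_off(): hands the job in, once; it reports no verdict.
The state is a dict: "t": time; "q": joint angles; "qd": joint speeds; "tau": joint torques, N m; "tcp_pos": TCP position; "tool_rot": TCP orientation; "force": force on the tool from outside, world axes, zero at the start; "ft_torque": the same for the moment, N m; "finger_gap": opening from 0.0 (shut) to 1.0 (fully open).
Only numpy, scipy, OpenCV 4.12 (cv2) and the standard library are available. Lean on these libraries where they do the work, as an engineer would, in place of code of your own. Each camera call takes 0.05 s, during which the arm holds its last target.

TASK

Lay the shorter cardboard core in the V-bed of the saw jig, behind the saw guide, and push it gently along the bed, through the guide, until it bears firmly on the pad of the length stop: the core's end bruises at 20 N, so use only light hand force there. Then bring the hold-down arm down until its rubber foot rests on the core. Leave the length stop at its setting and the longer core on its rest.

Things in the scene. Friction and masses are not known exactly. Their poses are not given: they have to be found in the camera images.
- core: the shorter of two thick-walled brown cardboard cores (tubes): 50 mm outside diameter, 22 mm bore, 200 mm long, 0.19 to 0.31 kg. Origin at its centre, x along its length (either end may go first). It starts lying on the low wooden rest, axis level, 56 mm above the bench
- long_core: the longer cardboard core, 50 mm outside diameter, 290 mm long, on the same rest, parallel to the shorter one, 100 mm beside it, on either side. Origin at its centre, x along its length. Not to be used
- bed (a point): middle of the saw jig's 90 degree V-bed, on the axis line of a core lying in it, 65 mm above the bench. y: along the bed to the length stop; z up; x: across, away from the robot. The V runs from y = -225 to 165 mm, open upward, its edges at x = +-24 mm, 13 mm below this point; plywood base 170 x 460 mm, 18 mm thick. Rubber faces: sliding a core takes 2 to 5 N. Lay it with its front end at y < 0
- guide (a point): middle of the saw guide, on the same axis line, 52 mm from the bed point along y; axes as the bed's. An arch of two steel plates (saw slot between) that spans the bed over 16 mm of its length: opening 64 mm wide, crossbar from 34 to 48 mm above this point, posts to x = +-46 mm. A core passes through with 7 mm to spare at each side and 9 mm above
- stop: the length stop: upright steel plate across the bed, clamped on a rod, 125 to 155 mm from the bed point. Origin: on the axis line, at the plate's face; axes as the bed's. In front of it (-y) a rigid round pad, 28 mm diameter, on a fine screw: its face stands 10 to 22 mm ahead of the plate's face, a setting that differs each time and is not measured: find it by touch
- clamp (a joint): angle of the hold-down arm, rad: 0 = level, its rubber foot resting on a core in the bed; starts raised at 0.5 to 0.8. It stays where it is left (stiff hinge, 0.2 N m); it can be pressed down from above, on the arm right over the bed's line
- clamp_hinge (a point): hinge of the hold-down arm, 72 mm across from the bed's line at the side away from the robot, 15 mm from the bed point along y and 37 mm above it. The steel arm (16 mm wide, its top 8 mm above the hinge line when level) reaches over the bed, its 20 mm rubber foot 72 mm from the hinge; raised, it hangs over the bed here
- clamp_knob (a point): centre of the black ball knob (26 mm diameter) at the free end of the hold-down arm, 124 mm from the hinge, towards the robot
Mind the look-alikes: they are no part of the job. Leave any red look-alike of the core alone.

How it is judged:
By the outcome, as a careful person would: the job done as asked, in the order asked, and still so for the second after the job is handed in, with the robot touching nothing.
It also fails if it takes over 72 s, if anything falls off the work surface, if the arm or the gripper's body presses on something with over 40 N, if the wrist force passes 120 N, or if a joint passes its speed limit or range.

## Working session

There is one attempt and no reset: what is moved stays moved. The work goes in short steps, Python scripts to look and compute and a tool call to move; the robot and the scene stay as the last step left them, time stands still between calls to the robot, and variables do not carry over. Pictures are saved under pics/ and viewed, and the job is handed in when it is done.

Besides the shell and the picture viewer there is one more tool, called after "Request:" as name(argument=value, ...), one argument or row to a line, values as JSON. jog_arm: Moves the arm, as the interface text tells. Its arguments: {"type":"object","properties":{"motion":{"type":"array","items":{"type":"array","items":{"type":"number"}}},"squeeze":{"type":"number"}},"required":["motion"]}

```bash
ls; mkdir -p pics; cat > h.py <<'E'
from station import *
import numpy as np, cv2
from scipy.spatial.transform import Rotation as R
def cam(name,fn=None):
    s=snapshot(name)
    if fn: cv2.imwrite('pics/'+fn,cv2.cvtColor(s['img'],cv2.COLOR_RGB2BGR))
    np.savez('last_%s.npz'%name,img=s['img'],depth=s['depth'],K=s['intrinsics'],eye=s['eye'],att=np.array(s['attitude']))
    return s
def load(name):
    return np.load('last_%s.npz'%name)
def rot(a):
    a=np.array(a); return a if a.shape==(3,3) else R.from_quat(a).as_matrix()
def cloud(d):
    K=d['K'];h,w=d['depth'].shape;u,v=np.meshgrid(np.arange(w),np.arange(h));z=d['depth']
    P=np.stack([(u-K[0,2])/K[0,0]*z,(v-K[1,2])/K[1,1]*z,z],-1)
    return P@rot(d['att']).T+d['eye']
E
python3 - <<'E'
from h import *
for n in('side','top'):
    s=cam(n,n+'0.png'); print(n,s['eye'],s['attitude'],s['intrinsics'])
print(sense())
E
```

```text
pics
side [ 0.35159844 -1.00008368  1.13324952] [ 0.93817181 -0.03495586  0.00496035 -0.34436482] [[472.05631506   0.         285.02622487]
 [  0.         472.05631506 194.8900856 ]
 [  0.           0.           1.        ]]
top [ 0.22398238 -0.12336561  1.34075508] [ 0.71203092 -0.69862086  0.04859615 -0.05078655] [[484.04889587   0.         286.41476626]
 [  0.         484.04889587 202.71652481]
 [  0.           0.           1.        ]]
{'t': 0.1, 'q': array([ 1.16251731e+00,  5.28373053e-01,  1.43378122e+00,  1.51777135e-05,
        1.18138609e+00, -1.78514483e-01]), 'qd': array([ 9.13486557e-06, -1.22181457e-03, -4.68733727e-03, -1.26387125e-03,
        8.36649178e-04,  1.61164875e-03]), 'tau': array([-4.66736619e-04, -4.43303132e+01, -1.78587377e+01, -2.21661817e-04,
        3.85208696e-03, -1.56018835e-06]), 'tcp_pos': array([0.1420598 , 0.60798224, 0.23042931]), 'tool_rot': array([ 1.14632546e-01,  9.93407485e-01, -9.30206559e-04, -2.88361261e-04]), 'force': array([-0.05164543,  0.16459021, -0.60560691]), 'ft_torque': array([-0.006466  ,  0.03060963,  0.04595776]), 'finger_gap': 1.000192068731645}
```

View pics/side0.png

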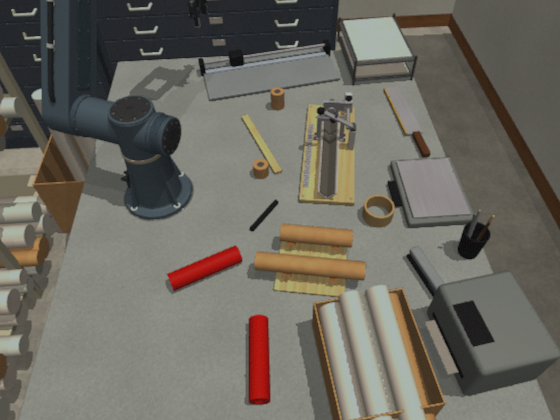

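View pics/top0.png

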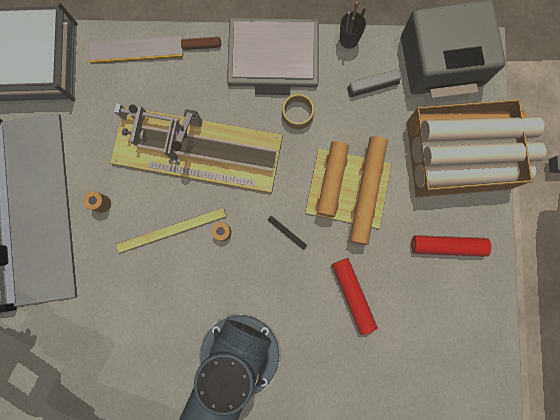

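The side view shows the short core at about (316,236), in front of the long one at (310,266). In the top view the short core is at (333,178), and the jig spans (112..283,105..190) with the stop at the left end. Next I'll measure them.

```bash
python3 - <<'E'
from h import *
d=load('top');P=cloud(d);img=d['img']
hsv=cv2.cvtColor(img,cv2.COLOR_RGB2HSV)
# brown cores
m=((hsv[...,0]>8)&(hsv[...,0]<20)&(hsv[...,1]>120)&(P[...,2]>0.055)&(P[...,2]<0.1)).astype(np.uint8)
n,l,st,c=cv2.connectedComponentsWithStats(m)
for i in range(1,n):
    if st[i,4]>300:
        p=P[l==i]; r=cv2.minAreaRect(p[:,:2].astype(np.float32)*1000)
        # axis line from top ridge
        print(c[i],st[i],r,np.percentile(p[:,2],[2,50,98]))
# jig: wood base z~18mm ; V edges z~0.052
reg=(P[...,0]>0.2)&(P[...,0]<0.8)&(P[...,1]>-0.0)&(P[...,1]<0.6)
wood=((hsv[...,0]>18)&(hsv[...,0]<32)&(hsv[...,1]>70)&(P[...,2]>0.010)&(P[...,2]<0.026)&reg).astype(np.uint8)
n,l,st,c=cv2.connectedComponentsWithStats(wood)
for i in range(1,n):
    if st[i,4]>200:
        p=P[l==i];print('wood',c[i],st[i],cv2.minAreaRect(p[:,:2].astype(np.float32)*1000),np.median(p[:,2]))
hi=(P[...,2]>0.03)&reg&(np.arange(420)[:,None]<200)&(np.arange(420)[:,None]>95)&(np.arange(560)[None]<290)&(np.arange(560)[None]>105)
vis=cv2.resize(cv2.cvtColor(img[90:200,100:300],cv2.COLOR_RGB2BGR),(800,440),interpolation=cv2.INTER_CUBIC);cv2.imwrite('pics/jig.png',vis)
z=P[90:200,100:300,2];zz=cv2.applyColorMap(np.clip(z*255/0.22,0,255).astype(np.uint8),cv2.COLORMAP_JET)
cv2.imwrite('pics/jigz.png',cv2.resize(zz,(800,440),interpolation=cv2.INTER_NEAREST))
d=load('side');im=d['img'][80:220,280:380];cv2.imwrite('pics/jigs.png',cv2.resize(cv2.cvtColor(im,cv2.COLOR_RGB2BGR),(429,600),interpolation=cv2.INTER_CUBIC))
E
```

```text
[473.83760684 115.27920228] [431 112  81   7 351] ((649.1006469726562, -610.2171630859375), (20.028886795043945, 225.1422576904297), 4.784580230712891) [0.0664939  0.08440913 0.09952504]
[368.61239496 189.84348739] [ 350  136   37  108 1904] ((445.2599792480469, -336.8719177246094), (49.8863639831543, 289.7226257324219), 79.13322448730469) [0.06431287 0.07847016 0.08587965]
[332.9496904  178.06656347] [ 317  141   32   75 1292] ((472.929931640625, -241.2702178955078), (48.85013198852539, 198.7420654296875), 78.98319244384766) [0.0649992  0.07845573 0.08536896]
wood [135.88254486 142.27895595] [114 114  61  52 613] ((555.251708984375, 301.1268310546875), (204.17294311523438, 93.94064331054688), 43.19462585449219) 0.019484583940512445
wood [155.86283186 122.66814159] [142 117  28  13 226] ((632.0973510742188, 256.1749267578125), (77.23002624511719, 26.66159439086914), 79.86190032958984) 0.01988832764106996
wood [220.09090909 131.29166667] [187 120  60  24 792] ((613.636962890625, 82.03517150878906), (169.81565856933594, 47.364017486572266), 80.6294174194336) 0.019659973179972257
wood [156.24050633 167.38537271] [110 149 135  39 711] ((489.7726745605469, 190.27154541015625), (385.1769714355469, 39.78736114501953), 76.2963638305664) 0.019294084355590213
wood [209.95034247 165.23287671] [178 154  68  23 584] ((512.0576171875, 97.29559326171875), (192.73056030273438, 34.277976989746094), 80.61264038085938) 0.019345965863326264
wood [167.36677632 230.14802632] [116 208 110  45 608] ((331.0085754394531, 198.9595947265625), (25.901920318603516, 307.7486267089844), 20.090713500976562) 0.013819830138306344
```

View pics/jig.png

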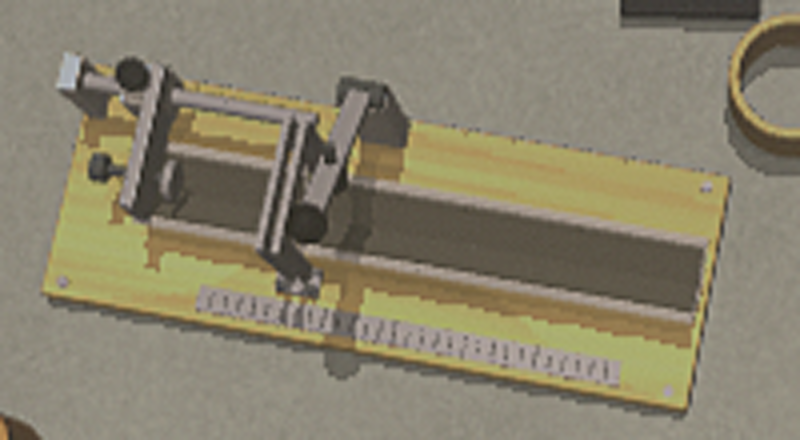

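View pics/jigz.png

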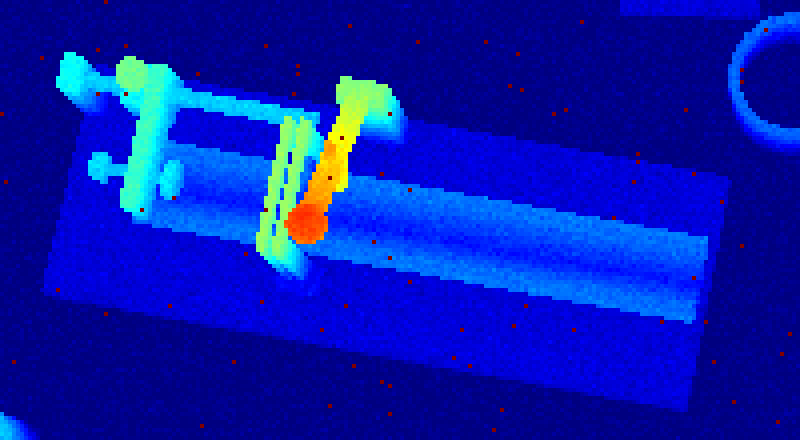

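View pics/jigs.png

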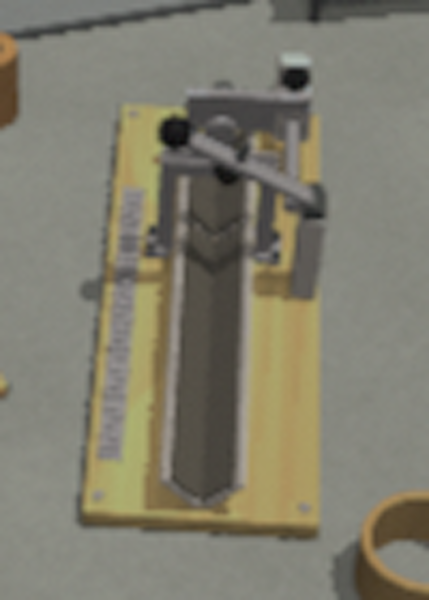

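```bash
cat >> h.py <<'E'
def fitjig(d):
    P=cloud(d);Z=P[...,2]
    reg=np.zeros(Z.shape,bool);reg[95:205,105:290]=True
    # base: everything > 10mm, low
    base=((Z>0.011)&(Z<0.03)&reg).astype(np.uint8)
    v=((Z>0.027)&(Z<0.058)&reg).astype(np.uint8)
    return P,base,v
E
python3 - <<'E'
from h import *
d=load('top');P,base,v=fitjig(d)
allm=((P[...,2]>0.011)&(P[...,2]<0.06)).astype(np.uint8);
reg=np.zeros_like(allm);reg[95:205,105:290]=1;allm=cv2.medianBlur(allm*reg,3)
n,l,st,c=cv2.connectedComponentsWithStats(allm);i=1+np.argmax(st[1:,4]);
p=P[l==i];p=p[p[:,2]<0.026]
print('base rect',cv2.minAreaRect(p[:,:2].astype(np.float32)*1000),st[i])
# V: use right portion columns
n,l,st,c=cv2.connectedComponentsWithStats(cv2.medianBlur(v,3));
for i in range(1,n):
    if st[i,4]>100:
        p=P[l==i];print('V',c[i],st[i],cv2.minAreaRect(p[:,:2].astype(np.float32)*1000))
# refine: given yaw, per-slice edges for V
i=1+np.argmax(st[1:,4]);p=P[l==i]
for yawd in (10,9.5,10.5,9,11):
    a=np.deg2rad(yawd)
    ex=np.array([np.cos(a),np.sin(a)]);ey=np.array([-np.sin(a),np.cos(a)])
    s=p[:,:2]@ex;t=p[:,:2]@ey
    out=[]
    for t0 in np.arange(-.2,.5,.03):
        k=(t>t0)&(t<t0+.03)
        if k.sum()>25: out.append((round(t0,2),*(np.round(1000*np.percentile(s[k],[1,99]),1)), round(1000*s[k&(p[:,2]<0.036)].mean(),1)))
    print(yawd,out)
E
```

```text
base rect ((561.0491333007812, 138.98744201660156), (461.3081359863281, 170.98663330078125), 80.6861572265625) [ 111  113  172   80 8305]
V [153.19360902 138.07330827] [136 126  32  25 532] ((430.7122802734375, 68.77403259277344), (558.3186645507812, 83.06546783447266), 51.36737823486328)
V [227.375179   151.55178998] [ 169  134  108   37 2095] ((458.09869384765625, -26.92169189453125), (456.1873474121094, 219.8649139404297), 48.1214485168457)
10 [(np.float64(-0.2), np.float64(497.9), np.float64(532.1), np.float64(505.4)), (np.float64(-0.17), np.float64(199.2), np.float64(541.9), np.float64(509.5)), (np.float64(-0.14), np.float64(484.6), np.float64(552.3), np.float64(520.8)), (np.float64(-0.11), np.float64(495.6), np.float64(562.1), np.float64(530.2)), (np.float64(-0.08), np.float64(506.5), np.float64(572.3), np.float64(540.5)), (np.float64(-0.05), np.float64(516.4), np.float64(583.7), np.float64(552.6)), (np.float64(-0.02), np.float64(527.2), np.float64(593.4), np.float64(562.6)), (np.float64(0.01), np.float64(537.9), np.float64(604.2), np.float64(574.1)), (np.float64(0.04), np.floa
[... 2471 characters left out ...]
, (np.float64(-0.17), np.float64(196.3), np.float64(543.6), np.float64(510.9)), (np.float64(-0.14), np.float64(486.2), np.float64(552.7), np.float64(521.4)), (np.float64(-0.11), np.float64(497.6), np.float64(565.3), np.float64(532.5)), (np.float64(-0.08), np.float64(508.1), np.float64(576.2), np.float64(542.2)), (np.float64(-0.05), np.float64(519.2), np.float64(586.8), np.float64(555.7)), (np.float64(-0.02), np.float64(530.5), np.float64(598.3), np.float64(566.3)), (np.float64(0.01), np.float64(541.2), np.float64(608.4), np.float64(578.2)), (np.float64(0.04), np.float64(551.0), np.float64(608.7), np.float64(585.9)), (np.float64(0.07), np.float64(548.4), np.float64(571.7), np.float64(557.3))]
```

```bash
python3 - <<'E'
from h import *
d=load('top');P,base,v=fitjig(d)
Z=P[...,2];reg=np.zeros(Z.shape,bool);reg[95:205,105:290]=True
p=P[reg&(Z>0.027)&(Z<0.3)]
a=np.deg2rad(-9.31)
ex=np.array([np.cos(a),np.sin(a)]);ey=np.array([-np.sin(a),np.cos(a)])
s=p[:,:2]@ex*1000;t=p[:,:2]@ey*1000;z=p[:,2]*1000
lo=(z<58);xs=[];
for t0 in np.arange(-30,260,15):
    k=(t>t0)&(t<t0+15)&lo&(s<600)&(s>460)
    k2=(t>t0)&(t<t0+15)&(z<37)&(s<560)&(s>500)
    if k.sum()>15: print(t0,k.sum(),np.percentile(s[k],[1,99]).round(1),s[k2].mean().round(1))
k=lo&(s>500)&(s<560);print('V t range',np.percentile(t[k],[.2,.5,1]).round(1))
print('base centre s,t',np.array([561.05,138.99])@ex,np.array([561.05,138.99])@ey)
# tall stuff
hi=(z>95)&(z<118)
for q0 in np.arange(450,640,10):
    k=hi&(s>q0)&(s<q0+10)
    if k.sum(): 
        h,_=np.histogram(t[k],np.arange(150,420,6)); print(q0,[(150+6*i,int(n)) for i,n in enumerate(h) if n])
k=(z>120)&(s>450)&(s<640);kb=k&(z>150)
print('clamp pts');print(np.c_[s[k],t[k],z[k]][::8].round(0).tolist())
E
```

```text
0 102 [501.2 561.2] 532.0
15 120 [501.4 560.2] 532.3
30 120 [501.2 561.5] 532.7
45 120 [501.9 562.4] 533.1
60 116 [501.7 561.5] 532.7
75 120 [501.6 560. ] 531.2
90 120 [501.5 560.9] 532.6
105 118 [501.  560.7] 531.4
120 118 [501.2 561.2] 531.3
135 122 [500.6 560.8] 531.6
150 117 [501.2 560.2] 532.6
165 114 [501.6 560.5] 532.4
180 122 [501.4 560.3] 533.0
195 115 [500.2 561.5] 532.3
210 116 [500.8 561.5] 533.6
225 138 [481.1 597.7] 533.0
240 130 [501.3 594.3] 533.4
255 70 [479.4 547.1] 532.2
V t range [2.9 3.8 5.1]
base centre s,t 531.1743125108295 227.92361073098067
480 [(270, 11), (276, 2), (282, 7)]
490 [(270, 13), (276, 3), (282, 10)]
500 [(270, 7), (276, 3), (282, 12), (288, 1), (378, 4), (384, 2)]
510 [(270, 10), (276, 1), (282, 9), (372, 1), (378, 5), (384, 4)]
520 [(270, 11), (276, 3), (282, 10), (378, 2), (384, 2)]
530 [(270, 11), (276, 1), (282, 13), (378, 3), (384, 4)]
540 [(270, 12), (276, 2), (282, 10), (288, 1), (372, 1), (378, 5), (384, 4)]
550 [(270, 11), (282, 12), (378, 5), (384, 4)]
560 [(270, 13), (276, 3), (282, 13), (378, 6)]
570 [(270, 7), (276, 2), (282, 7), (37
[... 454 characters left out ...]
0, 133.0], [568.0, 248.0, 133.0], [564.0, 247.0, 136.0], [561.0, 246.0, 137.0], [559.0, 242.0, 140.0], [555.0, 241.0, 143.0], [553.0, 237.0, 144.0], [551.0, 238.0, 140.0], [549.0, 235.0, 140.0], [538.0, 248.0, 150.0], [535.0, 248.0, 151.0], [532.0, 249.0, 153.0], [539.0, 233.0, 139.0], [537.0, 233.0, 135.0], [530.0, 234.0, 150.0], [526.0, 237.0, 154.0], [521.0, 243.0, 157.0], [517.0, 247.0, 158.0], [515.0, 243.0, 161.0], [512.0, 243.0, 162.0], [505.0, 240.0, 179.0], [502.0, 241.0, 180.0], [498.0, 245.0, 183.0], [496.0, 248.0, 178.0], [501.0, 231.0, 170.0], [496.0, 236.0, 176.0], [491.0, 241.0, 182.0], [488.0, 246.0, 181.0], [495.0, 230.0, 167.0], [489.0, 234.0, 178.0], [487.0, 235.0, 173.0]]
```

```bash
python3 - <<'E'
from h import *
from scipy.optimize import least_squares
d=load('top');P=cloud(d);img=d['img']
hsv=cv2.cvtColor(img,cv2.COLOR_RGB2HSV)
m=((hsv[...,0]>5)&(hsv[...,0]<20)&(hsv[...,1]>110)&(P[...,2]>0.05)&(P[...,2]<0.1)).astype(np.uint8)
m[:, :300]=0;m[:,352:]=0
n,l,st,c=cv2.connectedComponentsWithStats(m);i=1+np.argmax(st[1:,4]);p=P[l==i]
p=p[p[:,2]>0.062]
def f(v):
    a=v[2];n=np.array([-np.sin(a),np.cos(a)]);w=(p[:,:2]-v[:2])@n
    return np.hypot(w,p[:,2]-v[3])-.025
r=least_squares(f,[.47,-.24,np.deg2rad(-11),.056],loss='soft_l1',f_scale=.002)
a=r.x[2];u=np.array([np.cos(a),np.sin(a)]);q=(p[:,:2]-r.x[:2])@u
e=np.percentile(q,[.5,99.5]);print('len',e,'centre',r.x[:2]+u*e.mean(),'yaw',np.rad2deg(a),'z',r.x[3],np.std(r.fun))
# pad / plate
bed=np.array([.5612,.1391]);b=np.deg2rad(-9.31);ex=np.array([np.cos(b),np.sin(b)]);ey=np.array([-np.sin(b),np.cos(b)])
Q=P[105:160,110:170].reshape(-1,3);s=(Q[:,:2]-bed)@ex*1000;t=(Q[:,:2]-bed)@ey*1000;z=Q[:,2]*1000
k=(abs(s)<20)&(z>60)&(z<100)&(t>90);print(np.c_[s,t,z][k].round(0).tolist())
k=(abs(s)<45)&(z>98)&(z<115)&(t>90);print(np.percentile(t[k],[2,25,50,75,98]))
E
```

```text
len [-6.67415511 -6.47693827] centre [ 0.4726126  -0.24068821] yaw -11.014494887353766 z 0.05710082471073641 0.002105322216806009
[[17.0, 160.0, 96.0], [18.0, 159.0, 93.0], [18.0, 155.0, 96.0], [18.0, 152.0, 96.0], [16.0, 162.0, 90.0], [15.0, 157.0, 95.0], [17.0, 156.0, 90.0], [15.0, 151.0, 97.0], [18.0, 151.0, 91.0], [12.0, 158.0, 97.0], [12.0, 156.0, 96.0], [14.0, 155.0, 92.0], [14.0, 152.0, 93.0], [15.0, 151.0, 89.0], [17.0, 150.0, 84.0], [9.0, 159.0, 94.0], [10.0, 156.0, 96.0], [10.0, 153.0, 97.0], [10.0, 150.0, 97.0], [13.0, 150.0, 89.0], [15.0, 150.0, 83.0], [17.0, 150.0, 75.0], [7.0, 193.0, 72.0], [8.0, 191.0, 71.0], [8.0, 187.0, 74.0], [9.0, 185.0, 72.0], [7.0, 159.0, 92.0], [7.0, 156.0, 94.0], [8.0, 153.0, 94.0], [9.0, 151.0, 91.0], [10.0, 149.0, 90.0], [13.0, 151.0, 79.0], [16.0, 152.0, 70.0], [18.0, 151.0, 64.0], [4.0, 193.0, 72.0], [3.0, 187.0, 79.0], [4.0, 185.0, 77.0], [5.0, 183.0, 77.0], [8.0, 184.0, 66.0], [3.0, 160.0, 96.0], [4.0, 157.0, 97.0], [4.0, 154.0, 96.0], [6.0, 154.0, 89.0], [7.0, 152.0, 88.0], [9.0, 152.0, 81.0], [11.0, 152.0, 75.0], [12.0, 150.0, 73.0], [1
[... 2785 characters left out ...]
[-18.0, 154.0, 97.0], [-17.0, 153.0, 92.0], [-17.0, 150.0, 94.0], [-14.0, 152.0, 81.0], [-12.0, 151.0, 76.0], [-10.0, 151.0, 71.0], [-8.0, 152.0, 61.0], [-10.0, 141.0, 77.0], [-10.0, 137.0, 79.0], [-9.0, 136.0, 75.0], [-6.0, 136.0, 67.0], [-5.0, 135.0, 64.0], [-19.0, 150.0, 93.0], [-17.0, 149.0, 87.0], [-15.0, 150.0, 78.0], [-12.0, 152.0, 66.0], [-12.0, 141.0, 73.0], [-11.0, 139.0, 73.0], [-12.0, 135.0, 76.0], [-10.0, 135.0, 69.0], [-20.0, 149.0, 86.0], [-17.0, 151.0, 74.0], [-16.0, 150.0, 70.0], [-13.0, 151.0, 60.0], [-13.0, 140.0, 68.0], [-13.0, 136.0, 72.0], [-19.0, 151.0, 72.0], [-17.0, 151.0, 66.0], [-20.0, 151.0, 64.0]]
[149.10243041 151.82810692 153.39825534 157.01376865 158.61503554]
```

Request:
jog_arm(
  motion=[
    [2.0, -3.3, 0, 2.2, 0],
    [2.0, -3.3, 0, 0, 0],
    [2.0, -3.3, 0, 0, 0],
    [2.0, -3.3, 0, 0, 0],
    [2.0, -3.3, 0, 0, 0],
    [2.0, -3.3, 0, 0, 0],
    [2.0, -3.3, 0, 0, 0],
    [2.0, -3.3, 0, 0, 0],
    [2.0, -3.3, 0, 0, 0],
    [2.0, -3.3, 0, 0, 0],
  ],
  squeeze=30,
)

```text
t: 0.93
tcp_pos: [0.3412, 0.2692, 0.2267]
tool_rot: [0.086, 0.996, -0.0, -0.002]
force: [0.2, 0.3, 0.2]
finger_gap: 1.001
```

Request:
jog_arm(
  motion=[
    [1.0, -3.9, 0, 0, 30],
    [1.0, -3.9, 0, 0, 30],
    [1.0, -3.9, 0, 0, 30],
    [1.0, -3.9, 0, 0, 30],
    [1.0, -3.9, 0, 0, 30],
    [1.0, -3.9, 0, 0, 30],
    [1.0, -3.9, 0, 0, 30],
    [1.0, -3.9, 0, 0, 30],
    [1.0, -3.9, 0, 0, 30],
    [1.0, -3.9, 0, 0, 30],
  ],
)

```text
t: 1.77
tcp_pos: [0.4421, -0.1351, 0.2263]
tool_rot: [0.087, 0.996, 0.001, -0.001]
force: [0.6, 0.4, -0.2]
finger_gap: 0.882
```

Request:
jog_arm(
  motion=[
    [1.0, -3.9, 0, 0, 30],
    [1.0, -3.9, 0, 0, 30],
    [1.0, -3.5, 0, 0, 30],
    [0, 0, 0, 0, 30],
  ],
)

```text
t: 2.1
tcp_pos: [0.4738, -0.2616, 0.2256]
tool_rot: [0.091, 0.996, -0.001, 0.001]
force: [0.6, 0.0, 0.5]
finger_gap: 0.884
```

```bash
python3 - <<'E'
from h import *
s=sense();q=R.from_quat(s['tool_rot']).as_matrix();print(s['tcp_pos'],np.rad2deg(np.arctan2(q[1,1],q[0,1])),q[:,2],s['finger_gap'],s['q'])
E
```

```text
[ 0.47383294 -0.2616235   0.22562695] 79.55266431285469 [ 0.00145671 -0.00246786 -0.99999589] 0.8838619259224866 [-7.10513037e-01  4.21347068e-01  1.65126359e+00 -1.05163771e-03
  1.06626840e+00 -2.09846388e+00]
```

Request:
jog_arm(
  motion=[
    [-0.1, 2.0, -2, -0.6, 30],
    [0, 0, -3, 0, 30],
    [0, 0, -3, 0, 30],
    [0, 0, -3, 0, 30],
    [0, 0, -2, 0, 30],
    [0, 0, 0, 0, 30],
  ],
)

```text
t: 2.6
tcp_pos: [0.4736, -0.2447, 0.0919]
tool_rot: [0.1, 0.995, -0.003, 0.004]
force: [-0.3, -0.7, -0.4]
finger_gap: 0.885
```

```bash
python3 - <<'E'
from h import *
s=cam('top','top1.png');
im=s['img'][110:260,260:420];cv2.imwrite('pics/c1.png',cv2.resize(cv2.cvtColor(im,cv2.COLOR_RGB2BGR),(640,600)))
E
```

```text
(no output)
```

View pics/c1.png

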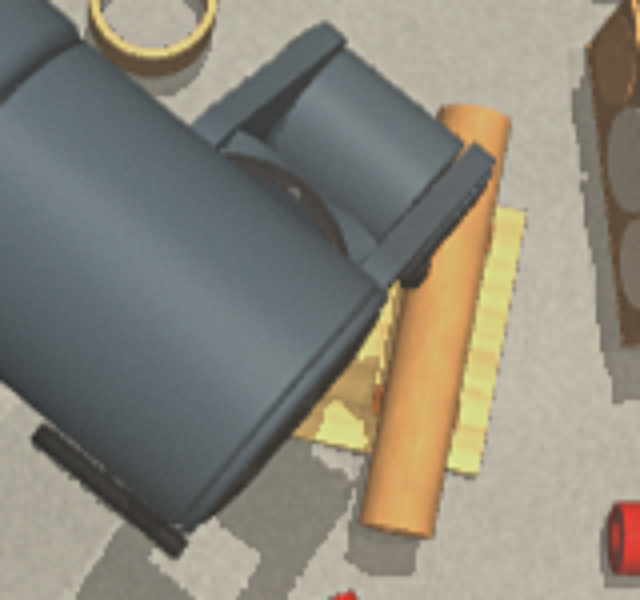

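The wrist hides the short core in this view. The long core is untouched at right, around (440,320). I'll descend on the measured geometry.

Request:
jog_arm(
  motion=[
    [0, 0.35, -0.5, 0.3, 30],
    [0, 0, -1.2, 0, 30],
    [0, 0, -1.2, 0, 30],
    [0, 0, -1.0, 0, 30],
    [0, 0, -0.5, 0, 30],
    [0, 0, 0, 0, 30],
  ],
)

```text
t: 3.15
tcp_pos: [0.4784, -0.2425, 0.0538]
tool_rot: [0.096, 0.995, -0.007, 0.01]
force: [1.2, -0.1, 0.5]
finger_gap: 0.881
```

Request:
jog_arm(
  motion=[
    [-0.4, 0.1, -0.3, 0, 30],
    [-0.1, 0, -0.4, 0, 30],
    [0, 0, -0.2, 0, 30],
    [0, 0, 0, 0, 30],
  ],
)

```text
t: 3.48
tcp_pos: [0.4741, -0.2421, 0.0462]
tool_rot: [0.096, 0.995, -0.008, 0.012]
force: [-1.1, 0.9, -0.5]
finger_gap: 0.88
```

Request:
jog_arm(
  motion=[
    [0, 0, -0.2, 0, 90],
    [0, 0, 0, 0, 140],
    [0, 0, 0, 0, 200],
    [0, 0, 0, 0, 200],
    [0, 0, 0, 0, 200],
    [0, 0, 0, 0, 200],
    [0, 0, 0, 0, 200],
  ],
  squeeze=40,
)

```text
t: 4.07
tcp_pos: [0.4745, -0.241, 0.045]
tool_rot: [0.097, 0.995, -0.007, 0.012]
force: [-0.1, 0.3, -0.3]
finger_gap: 0.571
```

Request:
jog_arm(
  motion=[
    [0, 0, 0.3, 0, 200],
    [0, 0, 1, 0, 200],
    [0, 0, 1.5, 0, 200],
    [0, 0, 2, 0, 200],
    [0, 0, 2, 0, 200],
    [0, 0, 2, 0, 200],
    [0, 0, 2, 0, 200],
    [0, 0, 1, 0, 200],
    [0, 0, 0, 0, 200],
  ],
)

```text
t: 4.82
tcp_pos: [0.4711, -0.2392, 0.1699]
tool_rot: [0.097, 0.995, -0.005, 0.009]
force: [0.4, 0.4, -1.9]
finger_gap: 0.57
```

```bash
python3 - <<'E'
from h import *
s=cam('side','side2.png');x=sense();q=R.from_quat(x['tool_rot']).as_matrix();print(x['tcp_pos'],np.rad2deg(np.arctan2(q[1,1],q[0,1])),q[:,2],x['finger_gap'],x['q'],x['force'])
E
```

```text
[ 0.47083199 -0.23906314  0.16911091] 78.88587198945773 [ 0.01592965 -0.0119357  -0.99980187] 0.5726249987246007 [-6.82059808e-01  4.78751346e-01  1.75222679e+00  9.98743706e-04
  8.90723455e-01 -2.05957584e+00] [ 0.28280279 -0.30743813 -1.9975058 ]
```

View pics/side2.png

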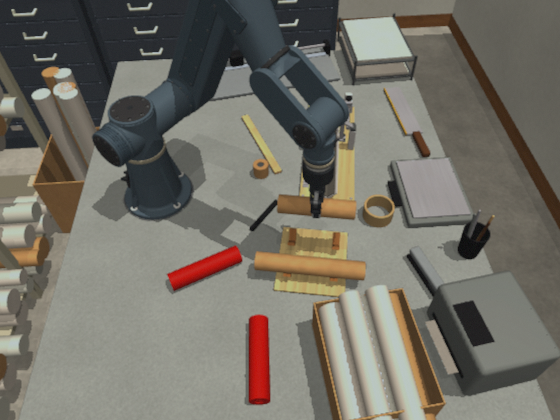

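The core is held level at about (316,206) in the side view, and the long core is still on its rest. Next is the carry and turn.

Request:
jog_arm(
  motion=[
    [0.55, 1.5, 0, -5, 200],
    [0.55, 2.0, 0, -6.8, 200],
    [0.55, 2.0, 0, -6.8, 200],
    [0.55, 2.0, 0, -6.8, 200],
    [0.55, 2.0, 0, -6.8, 200],
    [0.55, 2.0, 0, -6.8, 200],
    [0.55, 2.0, 0, -6.8, 200],
    [0.55, 2.0, 0, -6.8, 200],
    [0.55, 2.0, 0, -6.8, 200],
    [0.55, 2.0, 0, -6.8, 200],
  ],
)

```text
t: 5.7
tcp_pos: [0.5198, -0.0382, 0.1614]
tool_rot: [0.648, 0.762, -0.01, -0.004]
force: [0.0, 0.2, -2.3]
finger_gap: 0.57
```

```bash
cat >> h.py <<'E'
def st():
    x=sense();q=R.from_quat(x['tool_rot']).as_matrix()
    bed=np.array([.5612,.1391]);b=np.deg2rad(-9.31);ex=np.array([np.cos(b),np.sin(b)]);ey=np.array([-np.sin(b),np.cos(b)])
    p=x['tcp_pos'];r=p[:2]-bed
    print('t',x['t'],'tcp',p.round(4),'bedxy mm',(r@ex*1000).round(1),(r@ey*1000).round(1),'jaw',np.rad2deg(np.arctan2(q[1,1],q[0,1])).round(2),'zax',q[:,2].round(4),'gap',round(x['finger_gap'],3),'F',x['force'].round(1),'Fy',(x['force'][:2]@ey).round(2),'qd',x['qd'].round(3).max())
E
python3 -c "
from h import *
st()"
```

```text
t 5.7 tcp [ 0.5198 -0.0382  0.1614] bedxy mm -12.2 -181.6 jaw 9.25 zax [-0.0196 -0.0094 -0.9998] gap 0.57 F [ 0.   0.2 -2.3] Fy 0.21 qd 1.953
```

Request:
jog_arm(
  motion=[
    [0.55, 1.5, 0, -6, 200],
    [0.4, 1.5, 0, -6, 200],
    [0.3, 1.2, 0, -3, 200],
    [0, 0, 0, 0, 200],
    [0, 0, 0, 0, 200],
  ],
)

```text
t: 6.12
tcp_pos: [0.5288, 0.011, 0.156]
tool_rot: [0.745, 0.667, -0.012, -0.011]
force: [-0.3, -1.0, -2.4]
finger_gap: 0.569
```

```bash
python3 -c "
from h import *
st()"
```

```text
t 6.1167 tcp [0.5288 0.011  0.156 ] bedxy mm -11.3 -131.6 jaw -6.34 zax [-3.270e-02  1.000e-04 -9.995e-01] gap 0.569 F [-0.3 -1.  -2.4] Fy -0.99 qd 0.02
```

Request:
jog_arm(
  motion=[
    [0.9, 0.5, -1, -2.0, 200],
    [0.4, 0.25, -1, -1, 200],
    [0, 0, -1.5, 0, 200],
    [0, 0, -1.5, 0, 200],
    [0, 0, -1, 0, 200],
    [0, 0, 0, 0, 200],
  ],
)

```text
t: 6.62
tcp_pos: [0.54, 0.0151, 0.0908]
tool_rot: [0.762, 0.648, -0.014, -0.012]
force: [-0.7, 0.0, -2.5]
finger_gap: 0.566
```

```bash
python3 -c "
from h import *
st()"
```

```text
t 6.6167 tcp [0.54   0.0151 0.0908] bedxy mm -0.8 -125.8 jaw -9.27 zax [-3.690e-02  7.000e-04 -9.993e-01] gap 0.566 F [-0.7  0.  -2.5] Fy -0.08 qd 0.01
```

Request:
jog_arm(
  motion=[
    [0.1, 0.4, -0.8, 0, 200],
    [0, 0, -1.0, 0, 200],
    [0, 0, -0.8, 0, 200],
    [0, 0, -0.3, 0, 200],
    [0, 0, 0, 0, 200],
  ],
)

```text
t: 7.03
tcp_pos: [0.5411, 0.0181, 0.059]
tool_rot: [0.762, 0.647, -0.014, -0.012]
force: [-0.7, -0.2, -2.5]
finger_gap: 0.571
```

```bash
python3 - <<'E'
from h import *
st()
s=cam('side','side3.png');im=s['img'][80:230,260:400];cv2.imwrite('pics/s3.png',cv2.resize(cv2.cvtColor(im,cv2.COLOR_RGB2BGR),(560,600),interpolation=cv2.INTER_CUBIC))
E
```

```text
t 7.0333 tcp [0.5411 0.0181 0.059 ] bedxy mm -0.2 -122.6 jaw -9.29 zax [-3.720e-02  5.000e-04 -9.993e-01] gap 0.571 F [-0.7 -0.2 -2.5] Fy -0.27 qd 0.006
```

View pics/s3.png

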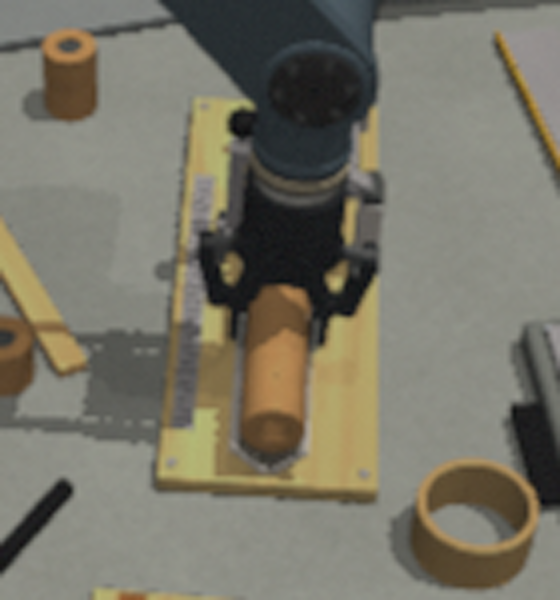

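The core sits centred over the V, with its rear end at about (272,432) in the crop. I'll lower the last millimetres.

Request:
jog_arm(
  motion=[
    [0, 0, -0.25, 0, 200],
    [0, 0, -0.2, 0, 200],
    [0, 0, 0, 0, 200],
  ],
)

```text
t: 7.33
tcp_pos: [0.5414, 0.0182, 0.0568]
tool_rot: [0.762, 0.647, -0.014, -0.012]
force: [-0.2, -1.3, -0.8]
finger_gap: 0.571
```

```bash
python3 -c "
from h import *
st()"
```

```text
t 7.3333 tcp [0.5414 0.0182 0.0568] bedxy mm 0.0 -122.5 jaw -9.29 zax [-3.610e-02 -1.000e-04 -9.993e-01] gap 0.571 F [-0.2 -1.3 -0.8] Fy -1.33 qd 0.013
```

Request:
jog_arm(
  motion=[
    [0, 0, -0.1, 0, 200],
    [0, 0, -0.1, 0, 200],
    [0, 0, 0, 0, 130],
    [0, 0, 0, 0, 70],
    [0, 0, 0, 0, 40],
    [0, 0, 0, 0, 40],
    [0, 0, 0, 0, 40],
  ],
)

```text
t: 7.92
tcp_pos: [0.5436, 0.018, 0.0568]
tool_rot: [0.762, 0.648, -0.012, -0.009]
force: [-0.0, -0.5, -1.3]
finger_gap: 0.842
```

```bash
python3 -c "
from h import *
st()"
```

```text
t 7.9167 tcp [0.5436 0.018  0.0568] bedxy mm 2.2 -122.4 jaw -9.26 zax [-0.0299 -0.0011 -0.9996] gap 0.842 F [-0.  -0.5 -1.3] Fy -0.47 qd 0.003
```

Request:
jog_arm(
  motion=[
    [0, 0, 0.5, 0, 40],
    [0, 0, 1.2, 0, 40],
    [0, 0, 2, 0, 40],
    [0, 0, 2, 0, 40],
    [0, 0, 1.5, 0, 40],
    [-0.4, -2, 0, 0, 150],
    [-0.6, -3, 0, 0, 255],
    [-0.6, -3, 0, 0, 255],
    [-0.6, -3, 0, 0, 255],
    [0, 0, 0, 0, 255],
  ],
  squeeze=40,
)

```text
t: 8.75
tcp_pos: [0.5231, -0.0945, 0.1352]
tool_rot: [0.759, 0.65, -0.01, -0.006]
force: [-0.7, -0.6, -0.5]
finger_gap: 0.137
```

```bash
python3 - <<'E'
from h import *
st()
s=cam('side','side4.png');im=s['img'][80:230,260:400];cv2.imwrite('pics/s4.png',cv2.resize(cv2.cvtColor(im,cv2.COLOR_RGB2BGR),(560,600),interpolation=cv2.INTER_CUBIC))
E
```

```text
t 8.75 tcp [ 0.5231 -0.0945  0.1352] bedxy mm 0.2 -236.7 jaw -8.85 zax [-0.0234 -0.0035 -0.9997] gap 0.137 F [-0.7 -0.6 -0.5] Fy -0.73 qd 0.061
```

View pics/s4.png

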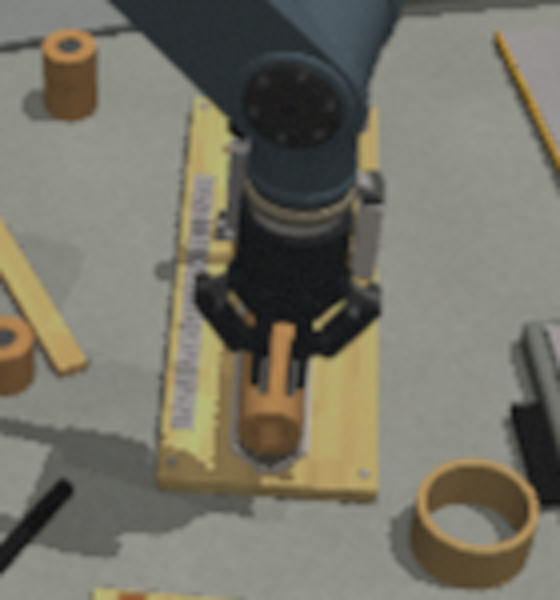

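The core lies in the V, with its rear end at (270,433) in the crop. Next I go behind it and down.

Request:
jog_arm(
  motion=[
    [-0.4, -2.3, 0, -0.4, 255],
    [0, 0, -1.5, 0, 255],
    [0, 0, -2, 0, 255],
    [0, 0, -2, 0, 255],
    [0, 0, -1.3, 0, 255],
    [0, 0, 0, 0, 255],
  ],
)

```text
t: 9.3
tcp_pos: [0.5216, -0.1139, 0.0678]
tool_rot: [0.762, 0.647, -0.007, -0.005]
force: [-0.7, 0.7, 0.6]
finger_gap: 0.001
```

```bash
python3 -c "
from h import *
st()"
```

```text
t 9.3 tcp [ 0.5216 -0.1139  0.0678] bedxy mm 1.9 -256.1 jaw -9.32 zax [-0.0166 -0.0022 -0.9999] gap 0.001 F [-0.7  0.7  0.6] Fy 0.53 qd 0.023
```

Request:
jog_arm(
  motion=[
    [-0.2, 0, -0.6, 0, 255],
    [0, 0, -0.4, 0, 255],
    [0.05, 0.3, 0, 0, 255],
    [0.05, 0.3, 0, 0, 255],
    [0.05, 0.3, 0, 0, 255],
    [0.05, 0.3, 0, 0, 255],
    [0.05, 0.3, 0, 0, 255],
  ],
)

```text
t: 9.88
tcp_pos: [0.5241, -0.0957, 0.0596]
tool_rot: [0.761, 0.648, -0.006, -0.003]
force: [0.5, 0.2, -0.3]
finger_gap: -0.002
```

```bash
python3 -c "
from h import *
st()"
```

```text
t 9.8833 tcp [ 0.5241 -0.0957  0.0596] bedxy mm 1.3 -237.7 jaw -9.2 zax [-0.013  -0.003  -0.9999] gap -0.002 F [ 0.5  0.2 -0.3] Fy 0.28 qd 0.079
```

Request:
jog_arm(
  motion=[
    [0.03, 0.25, 0, 0, 255],
    [0.03, 0.25, 0, 0, 255],
    [0.03, 0.25, 0, 0, 255],
    [0.03, 0.25, 0, 0, 255],
    [0.03, 0.25, 0, 0, 255],
    [0.03, 0.25, 0, 0, 255],
    [0.03, 0.25, 0, 0, 255],
    [0.03, 0.25, 0, 0, 255],
    [0.03, 0.25, 0, 0, 255],
    [0.03, 0.25, 0, 0, 255],
  ],
)

```text
t: 10.72
tcp_pos: [0.5284, -0.0697, 0.0605]
tool_rot: [0.761, 0.649, -0.006, -0.001]
force: [-0.0, -1.4, -0.9]
finger_gap: -0.002
```

```bash
python3 -c "
from h import *
st()"
```

```text
t 10.7167 tcp [ 0.5284 -0.0697  0.0605] bedxy mm 1.4 -211.3 jaw -9.13 zax [-0.0104 -0.0062 -0.9999] gap -0.002 F [-0.  -1.4 -0.9] Fy -1.4 qd 0.062
```

Request:
jog_arm(
  motion=[
    [0.04, 0.35, -0.02, 0, 255],
    [0.04, 0.35, -0.02, 0, 255],
    [0.04, 0.35, -0.02, 0, 255],
    [0.05, 0.35, -0.02, 0, 255],
    [0.05, 0.35, -0.02, 0, 255],
    [0.05, 0.35, -0.02, 0, 255],
    [0.05, 0.35, -0.02, 0, 255],
    [0.05, 0.35, -0.02, 0, 255],
    [0.05, 0.35, -0.02, 0, 255],
    [0.05, 0.35, -0.02, 0, 255],
  ],
)

```text
t: 11.55
tcp_pos: [0.5348, -0.0346, 0.0603]
tool_rot: [0.76, 0.649, -0.007, 0.002]
force: [-0.9, -5.6, 2.0]
finger_gap: 0.002
```

```bash
python3 - <<'E'
from h import *
st()
for n in('side','top'):
    s=cam(n,n+'5.png')
    im=s['img'][80:230,260:400] if n=='side' else s['img'][90:200,100:300]
    cv2.imwrite('pics/%s5c.png'%n,cv2.resize(cv2.cvtColor(im,cv2.COLOR_RGB2BGR),None,fx=4,fy=4,interpolation=cv2.INTER_CUBIC))
E
```

```text
t 11.55 tcp [ 0.5348 -0.0346  0.0603] bedxy mm 2.0 -175.7 jaw -8.99 zax [-0.0075 -0.0121 -0.9999] gap 0.002 F [-0.9 -5.6  2. ] Fy -5.67 qd 0.087
```

View pics/side5c.png

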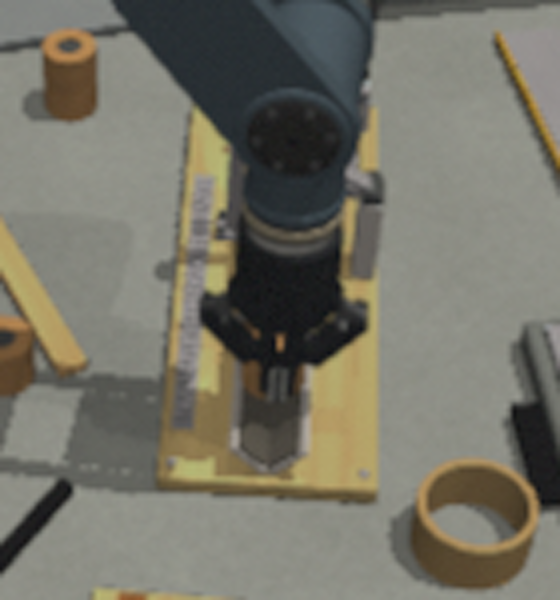

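View pics/top5c.png

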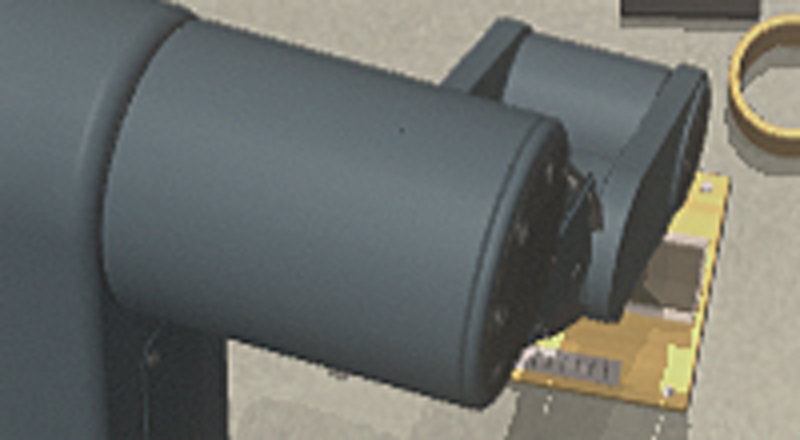

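Request:
jog_arm(
  motion=[
    [0.03, 0.35, -0.02, 0, 255],
    [0.03, 0.35, -0.02, 0, 255],
    [0.03, 0.35, -0.02, 0, 255],
    [0.03, 0.35, -0.02, 0, 255],
    [0.03, 0.35, -0.02, 0, 255],
    [0.03, 0.35, -0.02, 0, 255],
    [0.04, 0.35, -0.02, 0, 255],
    [0.04, 0.35, -0.02, 0, 255],
    [0.04, 0.35, -0.02, 0, 255],
    [0.04, 0.35, -0.02, 0, 255],
  ],
)

```text
t: 12.48
tcp_pos: [0.5403, -0.0024, 0.0602]
tool_rot: [0.76, 0.65, -0.007, 0.006]
force: [-0.5, -5.4, 3.1]
finger_gap: 0.002
```

```bash
python3 -c "
from h import *
st()"
```

```text
t 12.4833 tcp [ 0.5403 -0.0024  0.0602] bedxy mm 2.3 -143.0 jaw -8.9 zax [-0.0033 -0.019  -0.9998] gap 0.002 F [-0.5 -5.4  3.1] Fy -5.42 qd 0.084
```

Request:
jog_arm(
  motion=[
    [0.03, 0.35, -0.02, 0, 255],
    [0.03, 0.35, -0.02, 0, 255],
    [0.03, 0.35, -0.02, 0, 255],
    [0.03, 0.35, -0.02, 0, 255],
    [0.03, 0.35, -0.02, 0, 255],
    [0.03, 0.35, -0.02, 0, 255],
    [0.04, 0.35, -0.02, 0, 255],
    [0.04, 0.35, -0.02, 0, 255],
    [0.04, 0.3, -0.02, 0, 255],
    [0.03, 0.2, -0.02, 0, 255],
  ],
)

```text
t: 13.32
tcp_pos: [0.5452, 0.0274, 0.0603]
tool_rot: [0.759, 0.651, -0.009, 0.01]
force: [-1.2, -6.4, 3.1]
finger_gap: -0.003
```

```bash
python3 - <<'E'
from h import *
st()
s=cam('side','side6.png')
im=s['img'][70:220,260:400]
cv2.imwrite('pics/side6c.png',cv2.resize(cv2.cvtColor(im,cv2.COLOR_RGB2BGR),None,fx=4,fy=4,interpolation=cv2.INTER_CUBIC))
E
```

```text
t 13.3167 tcp [0.5452 0.0274 0.0603] bedxy mm 2.3 -112.8 jaw -8.79 zax [-6.000e-04 -2.660e-02 -9.996e-01] gap -0.003 F [-1.2 -6.4  3.1] Fy -6.56 qd 0.048
```

View pics/side6c.png

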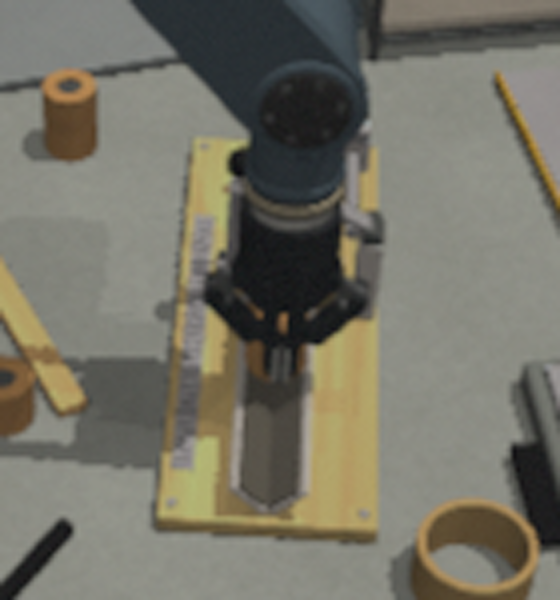

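Request:
jog_arm(
  motion=[
    [0.02, 0.25, -0.02, 0, 255],
    [0.02, 0.25, -0.02, 0, 255],
    [0.02, 0.25, -0.02, 0, 255],
    [0.02, 0.25, -0.02, 0, 255],
    [0.02, 0.25, -0.02, 0, 255],
    [0.02, 0.25, -0.02, 0, 255],
    [0.02, 0.25, -0.02, 0, 255],
    [0.02, 0.25, -0.02, 0, 255],
    [0.02, 0.2, -0.02, 0, 255],
    [0.02, 0.2, -0.02, 0, 255],
  ],
)

```text
t: 14.2
tcp_pos: [0.5485, 0.0473, 0.0604]
tool_rot: [0.759, 0.651, -0.011, 0.013]
force: [0.1, -5.3, 3.0]
finger_gap: -0.001
```

```bash
python3 -c "
from h import *
st()"
```

```text
t 14.2 tcp [0.5485 0.0473 0.0604] bedxy mm 2.3 -92.6 jaw -8.69 zax [ 0.0012 -0.0345 -0.9994] gap -0.001 F [ 0.1 -5.3  3. ] Fy -5.16 qd 0.049
```

Request:
jog_arm(
  motion=[
    [0.02, 0.17, -0.02, 0, 255],
    [0.02, 0.17, -0.02, 0, 255],
    [0.02, 0.17, -0.02, 0, 255],
    [0.02, 0.17, -0.02, 0, 255],
    [0.02, 0.15, -0.02, 0, 255],
    [0.02, 0.15, -0.02, 0, 255],
  ],
)

```text
t: 14.7
tcp_pos: [0.5496, 0.0542, 0.0605]
tool_rot: [0.758, 0.652, -0.013, 0.015]
force: [-0.8, -5.1, 2.7]
finger_gap: 0.001
```

```bash
python3 -c "
from h import *
st()"
```

```text
t 14.7 tcp [0.5496 0.0542 0.0605] bedxy mm 2.3 -85.6 jaw -8.61 zax [ 4.000e-04 -3.980e-02 -9.992e-01] gap 0.001 F [-0.8 -5.1  2.7] Fy -5.14 qd 0.039
```

Request:
jog_arm(
  motion=[
    [0.01, 0.14, -0.02, 0, 255],
    [0.01, 0.14, -0.02, 0, 255],
    [0.01, 0.14, -0.02, 0, 255],
  ],
)

```text
t: 14.95
tcp_pos: [0.55, 0.0569, 0.0605]
tool_rot: [0.758, 0.652, -0.014, 0.016]
force: [0.4, -5.2, 2.7]
finger_gap: -0.004
```

Request:
jog_arm(
  motion=[
    [0.01, 0.12, -0.02, 0, 255],
    [0.01, 0.12, -0.02, 0, 255],
  ],
)

```text
t: 15.12
tcp_pos: [0.5503, 0.0583, 0.0605]
tool_rot: [0.758, 0.652, -0.014, 0.017]
force: [-0.3, -5.2, 2.4]
finger_gap: -0.004
```

Request:
jog_arm(
  motion=[
    [0.01, 0.12, -0.02, 0, 255],
    [0.01, 0.12, -0.02, 0, 255],
  ],
)

```text
t: 15.28
tcp_pos: [0.5505, 0.0596, 0.0606]
tool_rot: [0.758, 0.652, -0.015, 0.017]
force: [0.7, -5.9, 2.9]
finger_gap: 0.001
```

Request:
jog_arm(
  motion=[
    [0.01, 0.12, -0.02, 0, 255],
    [0.01, 0.12, -0.02, 0, 255],
    [0.01, 0.12, -0.02, 0, 255],
  ],
)

```text
t: 15.53
tcp_pos: [0.5508, 0.0616, 0.0606]
tool_rot: [0.757, 0.653, -0.016, 0.018]
force: [-1.1, -6.9, 3.1]
finger_gap: 0.0
```

Request:
jog_arm(
  motion=[
    [0.01, 0.12, -0.02, 0, 255],
    [0.01, 0.12, -0.02, 0, 255],
    [0.01, 0.12, -0.02, 0, 255],
  ],
)

```text
t: 15.78
tcp_pos: [0.5511, 0.0635, 0.0606]
tool_rot: [0.757, 0.653, -0.017, 0.019]
force: [-0.0, -9.4, 3.0]
finger_gap: -0.002
```

Request:
jog_arm(
  motion=[
    [0.01, 0.12, -0.02, 0, 255],
    [0.01, 0.12, -0.02, 0, 255],
    [0.01, 0.12, -0.02, 0, 255],
  ],
)

```text
t: 16.03
tcp_pos: [0.551, 0.0633, 0.0607]
tool_rot: [0.756, 0.654, -0.02, 0.021]
force: [-0.2, -7.5, 3.2]
finger_gap: -0.003
```

```bash
python3 -c "
from h import *
st()"
```

```text
t 16.0333 tcp [0.551  0.0633 0.0607] bedxy mm 2.2 -76.4 jaw -8.3 zax [-0.0027 -0.0578 -0.9983] gap -0.003 F [-0.2 -7.5  3.2] Fy -7.4 qd 0.03
```

Request:
jog_arm(
  motion=[
    [0.02, 0.14, -0.02, 0, 255],
  ],
)

```text
t: 16.12
tcp_pos: [0.5511, 0.0633, 0.0607]
tool_rot: [0.756, 0.654, -0.021, 0.022]
force: [-1.1, -9.4, 3.9]
finger_gap: 0.001
```

Request:
jog_arm(
  motion=[
    [0.02, 0.15, -0.02, 0, 255],
  ],
)

```text
t: 16.2
tcp_pos: [0.551, 0.0632, 0.0608]
tool_rot: [0.756, 0.654, -0.022, 0.022]
force: [-0.3, -9.6, 2.9]
finger_gap: -0.002
```

Request:
jog_arm(
  motion=[
    [0.02, 0.16, -0.02, 0, 255],
  ],
)

```text
t: 16.28
tcp_pos: [0.551, 0.0632, 0.0608]
tool_rot: [0.755, 0.655, -0.023, 0.023]
force: [-1.8, -10.1, 2.7]
finger_gap: 0.003
```

Request:
jog_arm(
  motion=[
    [0.03, 0.2, 0, 0, 255],
  ],
)

```text
t: 16.37
tcp_pos: [0.551, 0.0631, 0.0609]
tool_rot: [0.755, 0.655, -0.025, 0.024]
force: [-1.3, -13.4, 1.1]
finger_gap: -0.002
```

```bash
python3 -c "
from h import *
st()"
```

```text
t 16.3667 tcp [0.551  0.0631 0.0609] bedxy mm 2.2 -76.6 jaw -8.08 zax [-0.0067 -0.0684 -0.9976] gap -0.002 F [ -1.3 -13.4   1.1] Fy -13.47 qd 0.045
```

Request:
jog_arm(
  motion=[
    [-0.05, -0.3, 0, 0, 255],
    [-0.16, -1, 0, 0, 255],
    [-0.3, -2, 0, 0, 255],
    [-0.2, -1, 0.5, 0, 255],
    [0, 0, 2, 0, 255],
    [0, 0, 3, 0, 255],
    [0, 0, 3, 0, 255],
    [0, 0, 3, 0, 255],
    [0, 0, 2, 0, 255],
    [0, 0, 0, 0, 255],
  ],
)

```text
t: 17.2
tcp_pos: [0.5354, 0.0212, 0.1981]
tool_rot: [0.757, 0.653, -0.026, 0.014]
force: [1.2, -0.0, 0.8]
finger_gap: -0.001
```

```bash
python3 - <<'E'
from h import *
st()
for n in('side','top'):
    s=cam(n,n+'7.png')
    im=s['img'][70:220,260:400] if n=='side' else s['img'][90:200,100:300]
    cv2.imwrite('pics/%s7c.png'%n,cv2.resize(cv2.cvtColor(im,cv2.COLOR_RGB2BGR),None,fx=4,fy=4,interpolation=cv2.INTER_CUBIC))
E
```

```text
t 17.2 tcp [0.5354 0.0212 0.1981] bedxy mm -6.4 -120.5 jaw -8.5 zax [-0.0221 -0.0555 -0.9982] gap -0.001 F [ 1.2 -0.   0.8] Fy 0.18 qd 0.028
```

View pics/side7c.png

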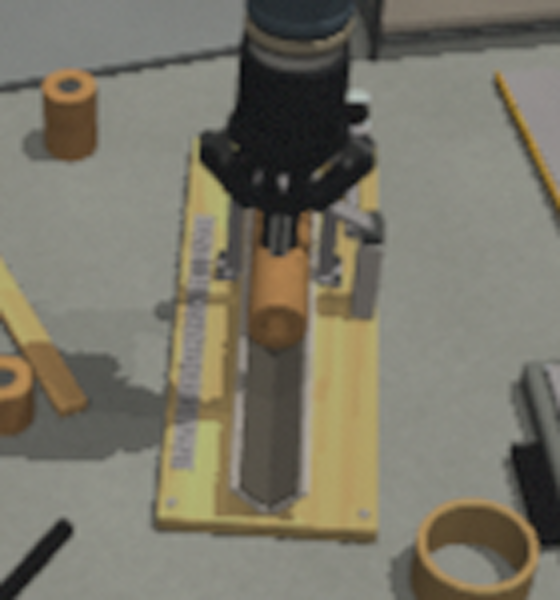

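View pics/top7c.png

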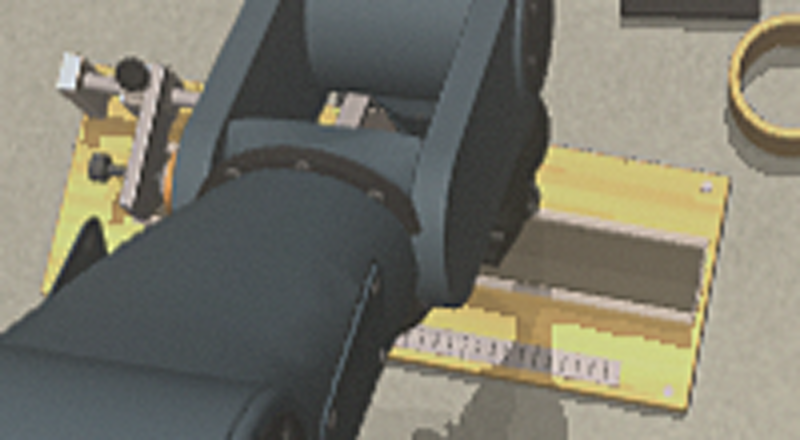

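The core passed through the guide. Its rear end is at (277,325) in the side crop, and its front meets the pad at about (172,190) in the top crop. Next is the hold-down arm, approached from above.

Request:
jog_arm(
  motion=[
    [0, 0, 2, 0, 255],
    [0.3, 0.8, 1.5, -0.8, 255],
    [0.4, 2, 0, 0, 255],
    [0.4, 2.5, 0, 0, 255],
    [0.5, 2.5, 0, 0, 255],
    [0.5, 2.5, 0, 0, 255],
    [0.4, 1.5, 0, 0, 255],
    [0.1, 0.5, 0, 0, 255],
    [0, 0, 0, 0, 255],
  ],
)

```text
t: 18.05
tcp_pos: [0.5486, 0.1496, 0.2148]
tool_rot: [0.763, 0.645, -0.04, -0.002]
force: [-0.4, 0.4, -0.3]
finger_gap: -0.001
```

```bash
python3 -c "
from h import *
st()"
```

```text
t 18.05 tcp [0.5486 0.1496 0.2148] bedxy mm -14.1 8.3 jaw -9.66 zax [-0.0632 -0.049  -0.9968] gap -0.001 F [-0.4  0.4 -0.3] Fy 0.32 qd 0.029
```

Request:
jog_arm(
  motion=[
    [0.9, 0.3, 0, 0.3, 255],
    [0.6, 0.2, 0, 0, 255],
    [0, 0, -1, 0, 255],
    [0, 0, -1, 0, 255],
    [0, 0, 0, 0, 255],
  ],
)

```text
t: 18.47
tcp_pos: [0.5634, 0.1516, 0.1899]
tool_rot: [0.762, 0.646, -0.043, -0.003]
force: [-0.1, -0.5, -1.1]
finger_gap: 0.002
```

```bash
python3 - <<'E'
from h import *
st()
s=cam('side','side8.png')
im=s['img'][50:200,260:400]
cv2.imwrite('pics/side8c.png',cv2.resize(cv2.cvtColor(im,cv2.COLOR_RGB2BGR),None,fx=4,fy=4,interpolation=cv2.INTER_CUBIC))
E
```

```text
t 18.4667 tcp [0.5634 0.1516 0.1899] bedxy mm 0.2 12.7 jaw -9.5 zax [-0.0692 -0.0506 -0.9963] gap 0.002 F [-0.1 -0.5 -1.1] Fy -0.55 qd 0.013
```

View pics/side8c.png

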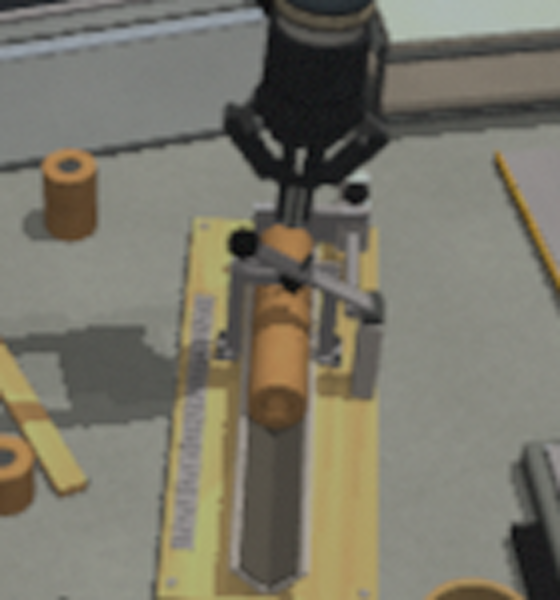

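The fingers are over the arm, with the foot at about (290,280) in the crop and the knob at (243,243). The core is still through the guide.

Request:
jog_arm(
  motion=[
    [0.0, 0.2, -0.8, 0, 255],
    [0, 0, -1, 0, 255],
    [0, 0, -0.8, 0, 255],
    [0, 0, -0.5, 0, 255],
    [0, 0, -0.5, 0, 255],
  ],
)

```text
t: 18.93
tcp_pos: [0.5637, 0.1526, 0.1519]
tool_rot: [0.763, 0.645, -0.042, -0.003]
force: [0.1, 0.6, 1.0]
finger_gap: 0.001
```

```bash
python3 -c "
from h import *
st()"
```

```text
t 18.9333 tcp [0.5637 0.1526 0.1519] bedxy mm 0.3 13.7 jaw -9.61 zax [-0.0675 -0.0505 -0.9964] gap 0.001 F [0.1 0.6 1. ] Fy 0.65 qd 0.093
```

Request:
jog_arm(
  motion=[
    [0, 0, -0.4, 0, 255],
    [0, 0, -0.4, 0, 255],
    [0, 0, -0.4, 0, 255],
  ],
)

```text
t: 19.18
tcp_pos: [0.5634, 0.1527, 0.1387]
tool_rot: [0.763, 0.646, -0.042, -0.003]
force: [-1.0, -0.5, 2.7]
finger_gap: -0.001
```

```bash
python3 -c "
from h import *
st()"
```

```text
t 19.1833 tcp [0.5634 0.1527 0.1387] bedxy mm -0.0 13.8 jaw -9.6 zax [-0.0682 -0.0506 -0.9964] gap -0.001 F [-1.  -0.5  2.7] Fy -0.66 qd 0.071
```

Request:
jog_arm(
  motion=[
    [0, 0, -0.35, 0, 255],
    [0, 0, -0.35, 0, 255],
    [0, 0, -0.35, 0, 255],
    [0, 0, -0.35, 0, 255],
    [0, 0, -0.3, 0, 255],
    [0, 0, -0.2, 0, 255],
  ],
)

```text
t: 19.68
tcp_pos: [0.5628, 0.153, 0.1179]
tool_rot: [0.762, 0.646, -0.043, -0.003]
force: [-0.9, -0.9, 0.9]
finger_gap: -0.0
```

```bash
python3 -c "
from h import *
st()"
```

```text
t 19.6833 tcp [0.5628 0.153  0.1179] bedxy mm -0.7 14.0 jaw -9.58 zax [-0.0691 -0.0504 -0.9963] gap -0.0 F [-0.9 -0.9  0.9] Fy -1.0 qd 0.037
```

Request:
jog_arm(
  motion=[
    [0, 0, -0.18, 0, 255],
    [0, 0, -0.18, 0, 255],
    [0, 0, -0.18, 0, 255],
  ],
)

```text
t: 19.93
tcp_pos: [0.5621, 0.1531, 0.1118]
tool_rot: [0.762, 0.646, -0.043, -0.004]
force: [-1.4, 0.2, 0.8]
finger_gap: 0.005
```

Request:
jog_arm(
  motion=[
    [0, 0, -0.15, 0, 255],
    [0, 0, -0.15, 0, 255],
  ],
)

```text
t: 20.1
tcp_pos: [0.562, 0.1532, 0.1105]
tool_rot: [0.762, 0.646, -0.043, -0.004]
force: [-5.0, 0.8, 17.9]
finger_gap: -0.001
```

Request:
jog_arm(
  motion=[
    [0, 0, -0.15, 0, 255],
    [0, 0, -0.15, 0, 255],
  ],
)

```text
t: 20.27
tcp_pos: [0.562, 0.1531, 0.1107]
tool_rot: [0.762, 0.646, -0.043, -0.003]
force: [-2.8, -0.0, 10.0]
finger_gap: -0.0
```

The arm met resistance at z = 0.1105 m, against 0.110 m when level. I'll retreat upward and look.

Request:
jog_arm(
  motion=[
    [0, 0, 0.3, 0, 255],
    [0, 0, 1.5, 0, 255],
    [0, 0, 3, 0, 255],
    [0, 0, 3.5, 0, 255],
    [0, 0, 3, 0, 255],
    [-1, -2.5, 1, 0, 255],
    [-2, -3.5, 0, 0, 255],
    [-2, -3.5, 0, 0, 255],
    [-2, -3.5, 0, 0, 255],
    [-2, -3.5, 0, 0, 255],
  ],
)

```text
t: 21.1
tcp_pos: [0.4786, -0.0121, 0.2402]
tool_rot: [0.758, 0.651, -0.035, 0.005]
force: [0.1, -0.6, 0.4]
finger_gap: -0.0
```

Request:
jog_arm(
  motion=[
    [-1, -3.5, 0, 0, 255],
    [0, -3.8, 0, 0, 255],
    [0, -3.8, 0, 0, 255],
    [0, -3.8, 0, 0, 255],
    [0, -3.8, 0, 0, 255],
    [0, -3.8, 0, 0, 255],
    [0, -2, 0, 0, 255],
    [0, 0, 0, 0, 255],
  ],
)

```text
t: 21.77
tcp_pos: [0.4633, -0.2771, 0.2421]
tool_rot: [0.76, 0.649, -0.035, 0.012]
force: [0.5, 0.3, -0.1]
finger_gap: -0.002
```

```bash
python3 - <<'E'
from h import *
st()
for n in('side','top'):
    s=cam(n,n+'9.png')
    im=s['img'][70:220,260:400] if n=='side' else s['img'][90:200,100:300]
    cv2.imwrite('pics/%s9c.png'%n,cv2.resize(cv2.cvtColor(im,cv2.COLOR_RGB2BGR),None,fx=4,fy=4,interpolation=cv2.INTER_CUBIC))
d=load('top');P=cloud(d);bed=np.array([.5612,.1391]);b=np.deg2rad(-9.31);ex=np.array([np.cos(b),np.sin(b)]);ey=np.array([-np.sin(b),np.cos(b)])
Q=P[90:200,100:300].reshape(-1,3);s=(Q[:,:2]-bed)@ex*1000;t=(Q[:,:2]-bed)@ey*1000;z=Q[:,2]*1000
hsv=cv2.cvtColor(d['img'],cv2.COLOR_RGB2HSV)[90:200,100:300].reshape(-1,3)
br=(hsv[:,0]>5)&(hsv[:,0]<20)&(hsv[:,1]>110)&(abs(s)<18)&(z>70)&(z<100)&(abs(t)<200)
print('core t range',np.percentile(t[br],[0.5,1,99,99.5]))
for x0 in range(-60,75,15):
    k=(s>x0)&(s<x0+15)&(abs(t-15)<6)&(z>95)&(z<200);print(x0,k.sum(),np.median(z[k]) if k.any() else None)
k=(abs(s)<45)&(z>98)&(z<115)&(t>90)&(t<190);print('plate',np.percentile(t[k],[2,25,50,75,98]))
E
```

```text
t 21.7667 tcp [ 0.4633 -0.2771  0.2421] bedxy mm -29.3 -426.6 jaw -9.12 zax [-0.039  -0.0636 -0.9972] gap -0.002 F [ 0.5  0.3 -0.1] Fy 0.42 qd 0.018
core t range [-64.62594793 -64.23107053  42.71954389  44.22987416]
-60 0 None
-45 0 None
-30 0 None
-15 19 115.31705289477068
0 24 112.87101989117
15 26 112.44342500657822
30 26 112.2239359779158
45 28 111.77290026806841
60 27 112.86568152821852
plate [149.85874136 150.58480057 153.09164322 153.97337844 158.76260711]
```

View pics/side9c.png

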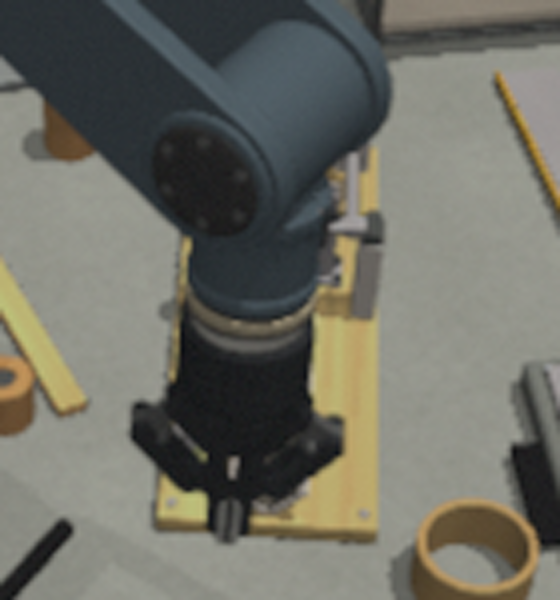

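View pics/top9c.png

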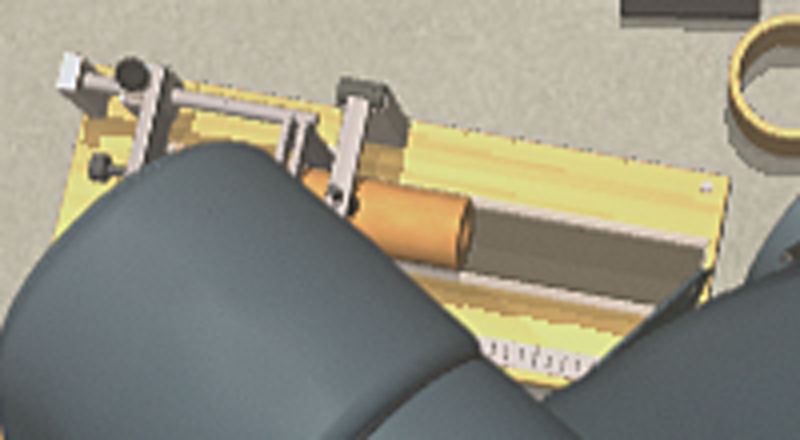

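View pics/top9.png

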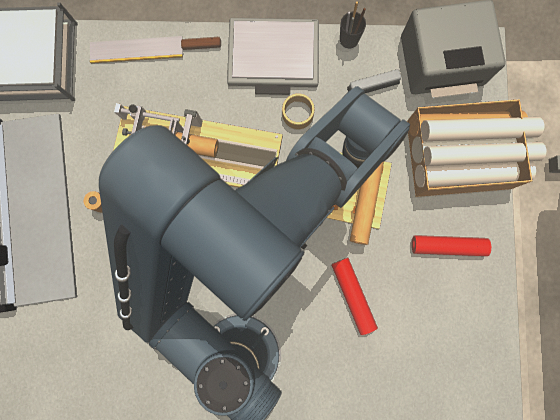

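Request:
jog_arm(
  motion=[
    [-1.5, -3, 0, 0, 255],
    [-2.5, -3, 0, 0, 255],
    [-2.7, -2.7, 0, 0, 255],
    [-2.7, -2.7, 0, 0, 255],
    [-2.8, -2.4, 0, 0, 255],
    [-2.8, -2.4, 0, 0, 255],
    [-2.8, -2.4, 0, 0, 255],
    [-2.8, -2, 0, 0, 255],
    [-1.5, -1, 0, 0, 255],
    [0, 0, 0, 0, 255],
  ],
)

```text
t: 22.7
tcp_pos: [0.2405, -0.4771, 0.2409]
tool_rot: [0.751, 0.66, -0.032, 0.008]
force: [0.3, 0.3, -0.4]
finger_gap: -0.001
```

```bash
python3 - <<'E'
from h import *
st()
for n in('side','top'):
    s=cam(n,n+'10.png')
    im=s['img'][70:220,260:400] if n=='side' else s['img'][90:200,100:300]
    cv2.imwrite('pics/%s10c.png'%n,cv2.resize(cv2.cvtColor(im,cv2.COLOR_RGB2BGR),None,fx=4,fy=4,interpolation=cv2.INTER_CUBIC))
E
```

```text
t 22.7 tcp [ 0.2405 -0.4771  0.2409] bedxy mm -216.8 -660.0 jaw -7.42 zax [-0.0374 -0.0534 -0.9979] gap -0.001 F [ 0.3  0.3 -0.4] Fy 0.36 qd 0.029
```

View pics/side10c.png

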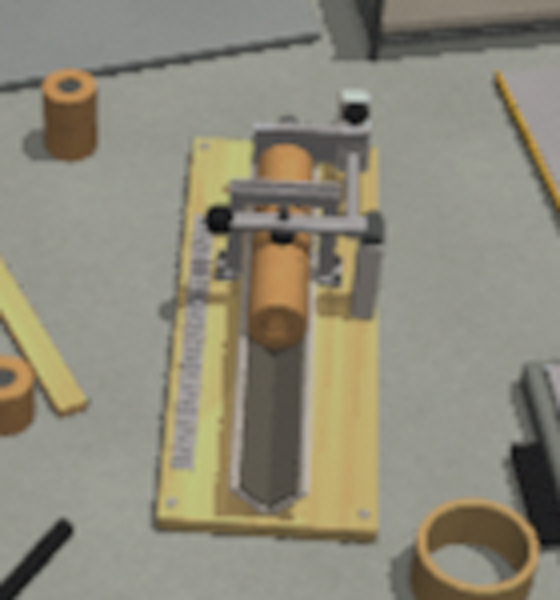

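View pics/top10c.png

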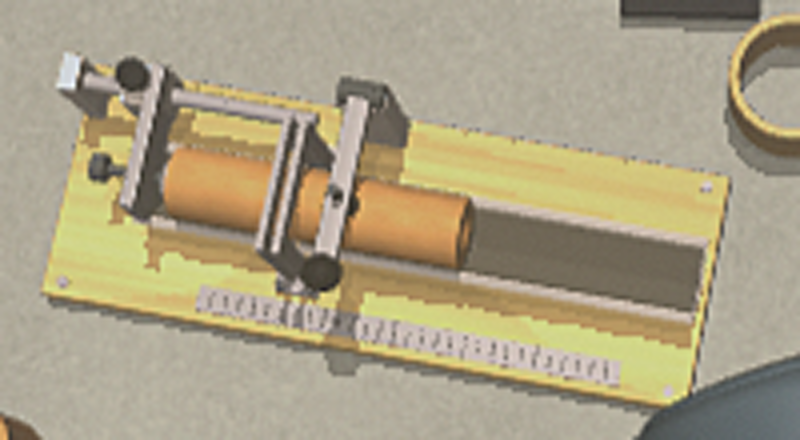

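View pics/top10.png

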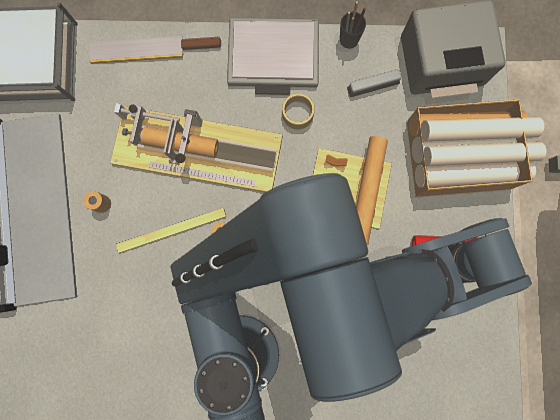

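The core bears on the pad at (165,180) in the top crop. The hold-down arm is level with its foot on the core, the knob is at (320,272), and the stop has not moved. The long core is still on its rest and the robot is clear, so I'm handing in.

```bash
python3 -c "
from h import *
print(sign_off())"
```

```text
the job is handed in; nothing more can be done
None
```

The job is done and handed in at about 23 s of the 72 s allowed. I laid the shorter core in the V-bed behind the guide and pushed it through the guide from behind with closed fingers until it stopped on the pad. Then I pressed the hold-down arm down onto it.

**Push force:** sliding took about 5–6.5 N and the last push read 13.4 N at the wrist, below the 20 N bruise limit. The readings come at the end of each move, so brief peaks between them were not seen.

**Last checks:**
- **Core:** its rear end measured 64.6 mm behind the bed point, which puts the front at about 135 mm. That matches the pad face I measured from the camera.
- **Hold-down arm:** it is level. The camera read its top at about 112 mm against 110 mm expected, and the camera reads 1–2 mm high. The fingers met firm resistance at 110.5 mm with about 18 N pressing on the arm.
- **Left alone:** the stop plate read the same position as before, within camera noise, and the long core is still on its rest. The wrist hid one of the red look-alikes in the last picture.

**Tool tilt:** the tool tilted by up to about 5° over the moves. The push and the press still landed where planned. No check failed.

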